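# Refit a chocolate warmer's dial and hold it pressed in

## Task

The right-hand dial of the two-well chocolate warmer was pulled off for cleaning and lies on the counter: put it back on its bare spindle, turning it until its keyed bore finds the spindle's flat (nobody knows where the spindle was left, so feel for it rather than force it) and drops fully home on the collar. Then press it all the way in to start the well heating, and finish like that, still holding the dial pressed in with the gripper; leave the jar, brush and scoop where they are.

Things in the scene. Friction and masses are not known exactly. Their poses are not given: they have to be found in the camera images.
- knob: Loose black dial, about 60 g, bore down on the counter. Ribbed skirt 48 mm across, 20 mm high; on it a grip bar z 20 to 40 mm, 14 mm thick (pinch across y), faces parallel from x -21 to +17, then a nose to +28: the pointer, +x. Origin: centre of underside, on the bore's axis; z up
- knob_bore (a point): Mouth of the D-shaped bore under the loose dial, same point and axes as the dial's origin. Bore 17.5 mm deep, 13 mm across, its flat 2.9 mm from the axis on the +x side, below the pointer; round side of the mouth chamfered 1.2 mm
- warmer: Fixed steel box 230 deep (x), 260 wide (y); deck 85 mm high with the dials at its front (its own -x side; back is +x), behind them two lids with handles, to 120 mm. Origin: centre of underside. Left dial (x -78, y +62 mm) is in place, the right one (x -78, y -62) is off its spindle. To its right, fixed, a wooden block with a tray of chocolates, 170 mm high: carry the dial above or round it
- spindle_seat (a point): Centre of the top of the bare spindle's collar (19 mm across), 93 mm above the counter; the dial's underside rests here when home. Axes parallel to the warmer's; it goes down with the spindle when pressed but does not turn with it
- spindle_tip (a point): Tip of the bare spindle, 16 mm above the collar; axes as spindle_seat. D-shaped, 12 mm across, flat 2.5 mm from the axis. The way the flat faces is not reported: left within 0.8 rad either side of the warmer's +x (stops at 0.95); turns stiffly, 0.08 N m. The dial's pointer must match it within about 0.2 rad; somewhat off it binds part way, else it stands on the tip 14 to 16 mm above home
- dial_press (a joint): How far the bare spindle is pressed in, m: 0 standing out, 0.005 fully in. Sprung: it begins to move at about 4 N and takes about 8.5 N to go fully in; it springs back when let go
- nib_jar: Glass jar with a cork lid, 65 mm across, 110 mm high; origin under its centre; bystander
- counter_brush: Small crumb brush with a beech back, 26 x 131 x 30 mm, long along its y; origin under its centre; bystander
- scoop: Steel sweet scoop with a turned wooden handle, 42 x 138 x 21 mm, long along its y; origin under its centre; bystander

How it is judged (in metres and radians):
On the way, in this order (a step that is already met when the one before it is completed fails the run):
1. the dial is lifted off the counter (height (world z) of knob above 0.03 m), for 0.2 s.
2. the dial is keyed on and home on the collar (z of knob in the frame of spindle_seat below 0.003 m and horizontal distance between knob and spindle_seat below 0.003 m), for 0.1 s.
At the end, for the whole second after the job is handed in: The gripper still holds the dial pressed in: underside within 2 mm of the collar, axis within 2.5 mm of the spindle's, upright within 0.08 rad, still; the spindle is in by more than 4 of its 5 mm; the fingers touch the dial with more than 3 N (value of joint dial_press above 0.004 m and z of knob in the frame of spindle_seat between -0.003 and 0.002 m and horizontal distance between knob and spindle_seat below 0.0025 m and angle between knob's own z axis and vertical below 0.08 rad and linear speed of knob below 0.01 m/s and contact force between the fingers and knob above 3 N); the arm keeps its last pose, push and grip.
It fails at once if the dial is forced against the warmer with more than 40 N (contact force between knob and warmer above 40 N).
It fails at once if the jar, brush or scoop is moved by more than 2 cm (distance of any of nib_jar, counter_brush, scoop from where it was at the start of the episode above 0.02 m).
It also fails if it takes over 72 s, if anything falls off the work surface, if the arm or the gripper's body presses on something with over 40 N, if the wrist force passes 120 N, or if a joint passes its speed limit or range.

## Robot

A 6-joint arm with a two-finger parallel gripper is mounted at the origin on a cart in front of the work surface, level with it; the furniture and walls round the work are solid. World frame = base frame: x ahead of the robot, y to its left, z up, the work surface at z = 0. Lengths are in mm, angles in rad, forces in N, time in s.
With the tool pointing down it reaches from about 350 to 875 mm from the base axis. Payload 4.2 kg.
Tool frame: the origin (TCP) lies between the finger pads; the fingertips stand 25 mm ahead of it and the grasp point (between the pads) lies 6 mm ahead of it; z points along the fingers, y is the line along which they close (so a half turn about z gives the same grasp; the last joint's range is limited). The gripper opens to 85 mm and grips with 20 to 120 N. Pads are 22 mm wide; open, the fingers measure 114 mm over their backs; the gripper's body (76 mm by 85 mm) begins 54 mm behind the grasp point. The pads swing forward as they close: fully open they stand 13 mm farther back than shut.
Start: joints at [-1.086, 0.385, 0.008, 0, -1.194, -0.259], TCP at [139.947, -609.109, 256.312] pointing down, gripper open.
Joint ranges: [-3.14, 3.14], [-1.21, 2.06], [-1.07, 1.41], [-3.16, 2.05], [-2.99, -0.16], [-3.1, 3.1]. Speed limits (rad/s): [2.79, 2.79, 3.14, 3.14, 3.14, 3.14].

## Interface

Orientations are given as a unit quaternion [x, y, z, w].
In Python, from bench import arm gives the robot as it stands.
- The arm moves only by the shell command python3 -m pendant 'ROWS'. ROWS is JSON, a list of rows, each a list of 7 numbers: the shift along the tool's x, y, z in m, then the turn, a rotation vector about the tool's x, y, z in degrees, then the finger opening in m, from 0 to 0.0854. In form: [[x, y, z, wx, wy, wz, fingers], ...]. A call has 1 to 12 rows; each row shifts and turns the commanded pose from where the row before left it, along the tool's axes as they then stand; what a row does not reach is not made up. A row lasts 1/10 s, in which the tool goes at most 50 mm and 8.59 degrees, less where a joint would pass 70% of its speed; a pose out of reach is approached as far as the arm can. A call is refused whole if a number of a shift passes 0.05 or a number of a turn 8.59, either way. A call with a gripper value outside its range is refused whole. The fingers move at their own pace and stop on an object; the grip force is fixed at half the most. Time passes only in rows, so rows that do not move let the fingers close. It gives the time, the measured TCP pose, the force, the opening and the grip force at its end, in the units of the state.
- arm.read_state(): the state, without advancing time (a new reading comes with each control period).
- arm.get_image(name): name is "side" or "top"; returns a dict with "image" (400x640x3 uint8, red, green, blue), "fx", "fy", "cx", "cy" (pixels), "xyz" and "rotation" of the camera in the world. Camera axes: x right, y down, z forward; pixel columns grow to the right and rows downward; lengths in mm; the calibration is good to about 2 mm. A picture is of the moment at which its call begins. There is no depth.
- arm.job_done(): hands the job in; it is judged then, once.
The state is a dict: "clock": time; "joints": joint angles; "joint_vel": joint speeds; "joint_efforts": joint torques, N m; "position": TCP position; "ee_rot": TCP orientation; "contact_force": force on the tool from outside, world axes, zero at the start; "wrist_torque": the same for the moment, N m; "gripper_width": finger opening in mm; "grasp_force": force on a finger pad.
Only numpy, scipy, OpenCV 4.12 (cv2) and the standard library are available. Lean on these libraries where they do the work, as an engineer would, in place of code of your own. Each camera call takes 0.05 s, during which the arm holds its last target. There are 200 camera calls.

## Working session

There is one attempt and no reset: what is moved stays moved. The work goes in short steps, Python scripts to look and compute and a shell command to move; the robot and the scene stay as the last step left them, time stands still between calls to the robot, and variables do not carry over. Pictures are saved under pics/ and viewed, at most 10 in all, crops included, and the job is handed in when it is done.

```bash
mkdir -p pics
cat > h.py <<'E'
import numpy as np,cv2
from bench import arm
def snap(n,f):
    d=arm.get_image(n); cv2.imwrite(f,cv2.cvtColor(d["image"],cv2.COLOR_RGB2BGR))
    np.savez(f[:-4]+'.npz',**{k:np.array(v) for k,v in d.items()}); return d
def ray(f,u,v,z):
    d=np.load(f[:-4]+'.npz'); r=d['rotation']@np.array([(u-d['cx'])/d['fx'],(v-d['cy'])/d['fy'],1]); c=d['xyz']
    return c+r*(z-c[2])/r[2]
def proj(f,p):
    d=np.load(f[:-4]+'.npz'); q=d['rotation'].T@(np.array(p)-d['xyz']); return np.array([d['fx']*q[0]/q[2]+d['cx'],d['fy']*q[1]/q[2]+d['cy']])
E
python3 - <<'E'
from h import *
for n in('top','side'):
    d=snap(n,f'pics/{n}1.png'); print(n,d['fx'],d['xyz'],np.round(d['rotation'],3).tolist())
s=arm.read_state(); print(s)
E
```

```text
top 389.7837620140183 [ 482.72043597  100.72916523 1173.3497453 ] [-0.701, 0.713, -0.015, 0.026]
side 429.65517526060523 [ 566.66127807 1031.29045142  699.5484188 ] [0.002, 0.88, -0.475, -0.007]
{'clock': 0.1, 'joints': array([-1.08642088e+00,  3.85488151e-01,  6.76562550e-03, -4.09335175e-04,
       -1.19399561e+00, -2.58643057e-01]), 'joint_vel': array([ 0.0005476 , -0.00106487,  0.00192507,  0.00298813, -0.00025913,
       -0.00014304]), 'joint_efforts': array([-2.52094742e-04, -3.93317771e+01,  1.88929778e+01,  4.19794545e+00,
       -2.59683169e-03,  3.98306412e-06]), 'position': array([ 139.82371164, -608.68016936,  255.33082992]), 'ee_rot': array([-1.12551654e-01,  9.93645392e-01,  9.64412275e-04, -1.71570451e-04]), 'contact_force': array([-0.55620151,  0.16210348, -0.15878949]), 'wrist_torque': array([0.00113118, 0.0163129 , 0.02275997]), 'grasp_force': 0.0, 'gripper_width': 85.40945084410359}
```

View pics/top1.png

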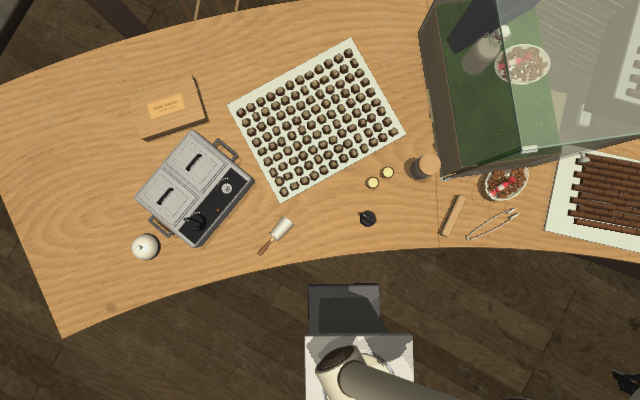

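View pics/side1.png

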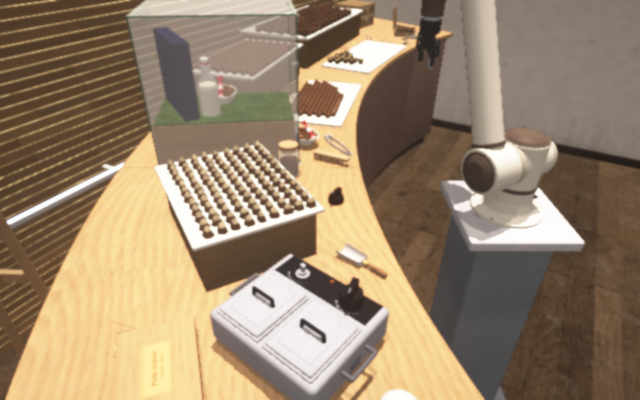

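Top view: the loose dial is at about (368,218) and the bare spindle at about (227,188), with the other dial at (197,220). In the side view the dial is at (336,196) and the spindle at (303,270). Next I'll enlarge these areas.

Run:
```python
from h import *
t=cv2.imread('pics/top1.png');s=cv2.imread('pics/side1.png')
def c(i,x,y,w,h,k): return cv2.resize(i[y:y+h,x:x+w],None,fx=k,fy=k,interpolation=cv2.INTER_CUBIC)
a=np.hstack([c(t,348,203,40,30,10),c(t,180,165,80,60,5)]);b=np.hstack([c(s,316,181,40,30,10),c(s,270,245,100,75,4)])
cv2.imwrite('pics/crop1.png',np.vstack([a,b]))
```

```text
(no output)
```

View pics/crop1.png

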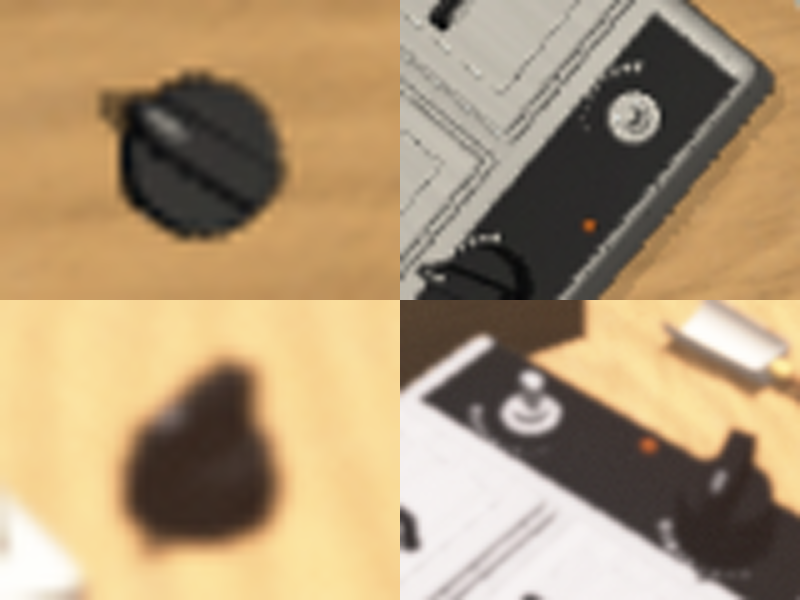

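Run:
```python
from h import *
T='pics/top1.png';S='pics/side1.png'
o=lambda n,p:print(n,np.round(p,1))
o('knob top z10',ray(T,368.3,218.7,12)); o('knob side',ray(S,336.0,228.5,10) ) 
o('knob side2',ray(S,316+20,181+18.5,10))
a=ray(T,358.5,213.3,38);o('nose',a);k=ray(T,368.3,218.7,12);print(np.degrees(np.arctan2(*(a-k)[1::-1])))
g=ray(T,348+25,203+21,20)-ray(T,348+15,203+15,20);print('groove',np.degrees(np.arctan2(*(-g)[1::-1])))
o('sp top z86',ray(T,226.8,188.4,88));o('sp side',ray(S,302.75,273.25,88));o('tip side',ray(S,302.75,264,109));o('tip top',ray(T,226.6,188,109))
c=[ray(T,*p,85) for p in((193,131),(254,179),(193,247),(136,200))]
for p in c:o('c',p)
for i,j in((1,2),(0,3),(0,1),(3,2)):d=c[j]-c[i];print(np.degrees(np.arctan2(d[1],d[0])),np.hypot(*d[:2]))
e=ray(T,180+32,165+60,85)-ray(T,180+68,165+16,85);print('panel',np.degrees(np.arctan2(e[1],e[0])))
from scipy.spatial.transform import Rotation as R
s=arm.read_state();print(np.round(R.from_quat(s['ee_rot']).as_matrix(),3))
```

```text
Traceback (most recent call last):
  File "h.py", line 7, in ray
    d=np.load(f[:-4]+'.npz'); r=d['rotation']@np.array([(u-d['cx'])/d['fx'],(v-d['cy'])/d['fy'],1]); c=d['xyz']
                                ~~~~~~~~~~~~~^~~~~~~~~~~~~~~~~~~~~~~~~~~~~~~~~~~~~~~~~~~~~~~~~~~~~~
ValueError: matmul: Input operand 1 has a mismatch in its core dimension 0, with gufunc signature (n?,k),(k,m?)->(n?,m?) (size 3 is different from 4)
```

```bash
sed -i "s/d\['rotation'\]/R.from_quat(d['rotation']).as_matrix()/; 1a from scipy.spatial.transform import Rotation as R" h.py; sed -i "s/q=d\['rotation'\]/q=R.from_quat(d['rotation']).as_matrix()/" h.py
python3 - <<'E'
from h import *
T='pics/top1.png';S='pics/side1.png'
o=lambda n,p:print(n,np.round(p,1))
o('knob top z10',ray(T,368.3,218.7,12)); 
o('knob side2',ray(S,316+20,181+18.5,10))
a=ray(T,358.5,213.3,38);o('nose',a);k=ray(T,368.3,218.7,12);print(np.degrees(np.arctan2(*(a-k)[1::-1])))
g=ray(T,348+25,203+21,20)-ray(T,348+15,203+15,20);print('groove',np.degrees(np.arctan2(*(-g)[1::-1])))
o('sp top z86',ray(T,226.8,188.4,88));o('sp side',ray(S,302.75,273.25,88));o('tip side',ray(S,302.75,264,109));o('tip top',ray(T,226.6,188,109))
c=[ray(T,*p,85) for p in((193,131),(254,179),(193,247),(136,200))]
for p in c:o('c',p)
for i,j in((1,2),(0,3),(0,1),(3,2)):d=c[j]-c[i];print(np.degrees(np.arctan2(d[1],d[0])),np.hypot(*d[:2]))
e=ray(T,180+32,165+60,85)-ray(T,180+68,165+16,85);print('panel',np.degrees(np.arctan2(e[1],e[0])))
from scipy.spatial.transform import Rotation as R
s=arm.read_state();print(np.round(R.from_quat(s['ee_rot']).as_matrix(),3))
E
```

```text
knob top z10 [490.7 -36.9  12. ]
knob side2 [493.9 -24.4  10. ]
nose [506.7  -5.8  38. ]
62.86591348531887
groove 57.98438531616673
sp top z86 [581.5 366.1  88. ]
sp side [583.6 373.3  88. ]
tip side [583.5 368.5 109. ]
tip top [580.7 361.5 109. ]
c [747.1 462.7  85. ]
c [606.9 289.9  85. ]
c [419.2 462.   85. ]
c [553.4 623.9  85. ]
137.48755933118932 254.7060595196818
140.24049375760885 251.92666812906373
-129.0343919645853 222.51470570441217
-129.66943396079603 210.2637963329063
panel 140.13682521202202
[[-0.975 -0.224 -0.001]
 [-0.224  0.975  0.002]
 [ 0.     0.002 -1.   ]]
```

```bash
cat > fit.py <<'E'
from h import *
from scipy.optimize import minimize
def knobpts(x,y,yaw,z0=0):
    a=np.linspace(0,2*np.pi,40,endpoint=False)
    L=[[(24*np.cos(t),24*np.sin(t),z) for t in a for z in(0,20)],
       [(px,py,z) for z in(20,40) for px,py in((-21,-7),(-21,7),(17,7),(17,-7),(28,0))]]
    Rz=R.from_euler('z',yaw,degrees=True).as_matrix()
    return [np.array(l)@Rz.T+[x,y,z0] for l in L]
def render(f,p,box,k=8):
    u0,v0,w,h=box; m=np.zeros((h*k,w*k),np.uint8)
    for l in knobpts(*p):
        q=np.array([proj(f,a) for a in l]); q=((q+0.5-[u0,v0])*k-0.5)
        cv2.fillConvexPoly(m,cv2.convexHull(np.round(q*16).astype(np.int32)),255,shift=4)
    return cv2.resize(m,(w,h),interpolation=cv2.INTER_AREA)/255.
def target(f,box):
    u0,v0,w,h=box; g=cv2.imread(f,0)[v0:v0+h,u0:u0+w].astype(float)
    bg=np.percentile(g,70); return np.clip((bg-g)/(bg-np.percentile(g,12)),0,1)
E
python3 - <<'E'
from fit import *
V=[('pics/top1.png',(350,205,38,28)),('pics/side1.png',(322,183,30,26))]
T=[target(*v) for v in V]
for sel in ([0],[1],[0,1]):
    c=lambda p:sum(((render(*(V[i][0],p,V[i][1]))-T[i])**2).sum() for i in sel)
    best=min((minimize(c,[491,y,60],method='Nelder-Mead',options=dict(initial_simplex=[[491,y,60],[500,y,60],[491,y+8,60],[491,y,75]],xatol=.05,fatol=.01)) for y in(-37,-28)),key=lambda r:r.fun)
    print(sel,np.round(best.x,1),best.fun)
E
```

```text
[0] [492.4 -34.1  56.5] 9.22172270116435
[1] [494.8 -29.9  61.5] 15.888838150481789
[0, 1] [493.1 -33.8  66.9] 30.894694808707012
```

```bash
python3 -m pendant '[[0,0,0,0,0,-7.5,0.036],[0,0,0,0,0,-7.5,0.036],[0,0,0,0,0,-7.5,0.036],[0,0,0,0,0,-7.5,0.036],[0,0,0,0,0,-7.5,0.036],[0,0,0,0,0,-7.5,0.036],[-0.045,0,0,0,0,0,0.036],[-0.045,0,0,0,0,0,0.036],[-0.045,0,0,0,0,0,0.036],[-0.045,0,0,0,0,0,0.036],[-0.045,0,0,0,0,0,0.036],[-0.045,0,0,0,0,0,0.036]]'
cat > d.py <<'E'
# usage: d.py x y z knobyaw -> tool-axis displacement (mm) and turn(deg about tool z) from now
import sys; from h import *
t=[float(a) for a in sys.argv[1:]]; s=arm.read_state(); M=R.from_quat(s['ee_rot']).as_matrix()
print('pos',np.round(s['position'],1),'zaxis',np.round(M[:,2],3),'yaw+180',round((np.degrees(np.arctan2(M[1,0],M[0,0]))+180),2),'F',np.round(s['contact_force'],1),'w',s['gripper_width'],s['grasp_force'],s['clock'])
if t:
    T=np.column_stack([[-np.cos(np.radians(t[3])),-np.sin(np.radians(t[3])),0],[-np.sin(np.radians(t[3])),np.cos(np.radians(t[3])),0],[0,0,-1]])
    print('shift',np.round(M.T@(np.array(t[:3])-s['position']),1),'after-turn',np.round(T.T@(np.array(t[:3])-s['position']),1),'turn',np.round(np.degrees(R.from_matrix(M.T@T).as_rotvec()),2))
E
python3 d.py 493.2 -33 100 58
```

```text
clock: 1.3
position: [283.7, -378.5, 256.0]
ee_rot: [-0.484, 0.875, 0.0, -0.0]
contact_force: [0.9, -0.5, 0.2]
gripper_width: 36.0
grasp_force: 0.0
pos [ 283.7 -378.5  256. ] zaxis [-0.  0. -1.] yaw+180 57.91 F [ 0.9 -0.5  0.2] w 35.99700222961277 0.0 1.3
shift [-404.     5.9  156.1] after-turn [-404.1    5.4  156. ] turn [ 0.03  0.01 -0.09]
```

```bash
python3 -m pendant '[[-0.045,0.001,0,0,0,0,0.036],[-0.045,0.001,0,0,0,0,0.036],[-0.045,0.001,0,0,0,0,0.036],[-0.045,0.001,0,0,0,0,0.036],[-0.045,0.001,0,0,0,0,0.036],[-0.045,0.001,0,0,0,0,0.036],[-0.045,0,0.01,0,0,0,0.036],[-0.045,0,0.03,0,0,0,0.036],[-0.044,0,0.04,0,0,0,0.036],[0,0,0.04,0,0,0,0.036],[0,0,0.036,0,0,0,0.036],[0,0,0,0,0,0,0.036]]'; python3 d.py 493.2 -33 48 58
python3 - <<'E'
from h import *
d=snap('top','pics/t2.png');d=snap('side','pics/s2.png')
t=cv2.imread('pics/t2.png');s=cv2.imread('pics/s2.png')
def c(i,x,y,w,h,k): return cv2.resize(i[y:y+h,x:x+w],None,fx=k,fy=k,interpolation=cv2.INTER_CUBIC)
cv2.imwrite('pics/crop2.png',np.hstack([c(t,340,190,50,50,8),c(s,310,160,50,50,8)]))
E
```

```text
clock: 2.5
position: [483.4, -43.8, 104.4]
ee_rot: [-0.484, 0.875, 0.002, -0.006]
contact_force: [-0.5, -0.1, 0.1]
gripper_width: 35.8
grasp_force: 0.0
pos [483.4 -43.8 104.4] zaxis [-0.012 -0.002 -1.   ] yaw+180 57.91 F [-0.5 -0.1  0.1] w 35.8256140687815 0.0 2.5
shift [-14.9  -3.1  56.2] after-turn [-14.4  -2.6  56.4] turn [ 0.53 -0.46 -0.09]
```

View pics/crop2.png

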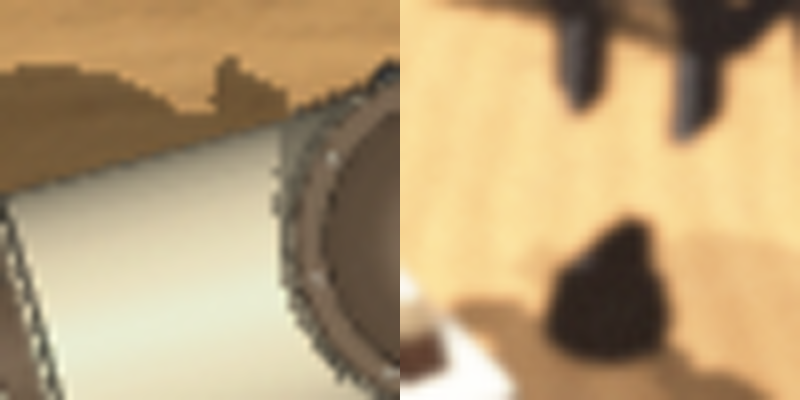

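The arm hides the dial in the top view. In the side view the fingers straddle the bar, with tips at crop (580,110) and (685,135) and the bar at (632,225).

```bash
python3 -m pendant '[[0,0,0,0,0,0,0.036],[0,0,0,0,0,0,0.036],[0,0,0,0,0,0,0.036]]'; python3 d.py 493.2 -33 48 58
python3 - <<'E'
from h import *
S='pics/s2.png'
s=arm.read_state()
# finger tips in pictured pose: tip mid at z=TCP-25
p=np.array([483.4,-43.8,104.4-25])
yt=np.array([-.848,.53,0])
for k in(-18,0,18): print(proj(S,p+k*yt))
E
```

```text
clock: 2.9
position: [487.9, -43.6, 110.5]
ee_rot: [-0.484, 0.875, -0.0, 0.002]
contact_force: [-0.5, -0.3, 0.1]
gripper_width: 36.1
grasp_force: 0.0
pos [487.9 -43.6 110.5] zaxis [ 0.003  0.001 -1.   ] yaw+180 57.92 F [-0.5 -0.3  0.1] w 36.10757887106751 0.0 2.9
shift [-11.6   1.3  62.6] after-turn [-11.8   1.1  62.5] turn [-0.14  0.14 -0.08]
[334.71133741 174.0472489 ]
[340.14142461 175.71359379]
[345.63988119 177.40091937]
```

```bash
python3 -m pendant '[[-0.012,0.001,0.02,0,0,0,0.036],[0,0,0.02,0,0,0,0.036],[0,0,0.01,0,0,0,0.036],[0,0,0.006,0,0,0,0.036],[0,0,0.004,0,0,0,0.036],[0,0,0,0,0,0,0.036],[0,0,0,0,0,0,0.036]]'; python3 d.py 492.7 -32.8 48 58;  python3 - <<'E'
from h import *
d=snap('side','pics/s3.png')
s=cv2.imread('pics/s3.png')
cv2.imwrite('pics/crop3.png',cv2.resize(s[170:220,310:360],None,fx=10,fy=10,interpolation=cv2.INTER_CUBIC))
E
```

```text
clock: 3.6
position: [493.1, -32.9, 49.5]
ee_rot: [-0.484, 0.875, -0.0, 0.001]
contact_force: [0.0, -0.3, 0.8]
gripper_width: 35.6
grasp_force: 0.0
pos [493.1 -32.9  49.5] zaxis [ 0.001  0.    -1.   ] yaw+180 57.94 F [ 0.  -0.3  0.8] w 35.59921449562922 0.0 3.6
shift [0.1 0.3 1.5] after-turn [0.1 0.3 1.5] turn [-0.05  0.04 -0.06]
```

View pics/crop3.png

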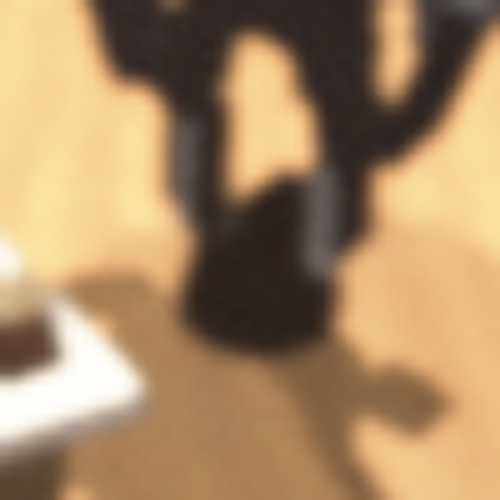

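The fingers straddle the bar, with tips at crop (195,225) and (325,270). I'll close, then lift.

```bash
python3 -m pendant '[[0,0,0.001,0,0,0,0.02],[0,0,0,0,0,0,0.01],[0,0,0,0,0,0,0],[0,0,0,0,0,0,0],[0,0,0,0,0,0,0],[0,0,0,0,0,0,0],[0,0,0,0,0,0,0]]'; python3 d.py; python3 -m pendant '[[0,0,-0.02,0,0,0,0],[0,0,-0.035,0,0,0,0],[0,0,-0.035,0,0,0,0],[0,0,-0.035,0,0,0,0],[0,0,-0.035,0,0,0,0],[0,0,-0.035,0,0,0,0],[0,0,-0.035,0,0,0,0],[0,0,-0.02,0,0,0,0],[0,0,0,0,0,0,0],[0,0,0,0,0,0,0]]'; python3 d.py 582 368 300 49
```

```text
clock: 4.35
position: [493.0, -32.7, 48.4]
ee_rot: [-0.484, 0.875, -0.0, 0.0]
contact_force: [-1.1, 0.0, 6.3]
gripper_width: 11.9
grasp_force: 60.5
pos [493.  -32.7  48.4] zaxis [ 0.001  0.    -1.   ] yaw+180 57.96 F [-1.1  0.   6.3] w 11.93732394245547 60.512824058532715 4.35
clock: 5.35
position: [491.9, -32.7, 296.8]
ee_rot: [-0.484, 0.875, 0.001, -0.001]
contact_force: [0.5, -0.2, -0.9]
gripper_width: 12.4
grasp_force: 59.8
pos [491.9 -32.7 296.8] zaxis [-0.002  0.001 -1.   ] yaw+180 57.91 F [ 0.5 -0.2 -0.9] w 12.413611097352415 59.8373007774353 5.35
shift [-387.4  136.5   -3. ] after-turn [-361.5  194.9   -3.2] turn [ 0.1  -0.03  8.91]
```

```bash
python3 -m pendant '[[0,0,0,0,0,8.5,0],[-0.033,0.018,0,0,0,0,0],[-0.033,0.018,0,0,0,0,0],[-0.033,0.018,0,0,0,0,0],[-0.033,0.018,0,0,0,0,0],[-0.033,0.018,0,0,0,0,0],[-0.033,0.018,0,0,0,0,0],[-0.033,0.018,0,0,0,0,0],[-0.033,0.018,0,0,0,0,0],[-0.033,0.018,0,0,0,0,0],[-0.033,0.017,0,0,0,0,0],[-0.031,0.016,0,0,0,0,0]]'; python3 -m pendant '[[0,0,0,0,0,0.4,0],[0,0,0,0,0,0,0],[0,0,0,0,0,0,0]]'>/dev/null;python3 d.py 582 368 185 49;  python3 - <<'E'
from h import *
for n in('side','top'):snap(n,f'pics/{n}4.png')
s=cv2.imread('pics/side4.png');t=cv2.imread('pics/top4.png')
f=lambda i,x,y,w,h,k:cv2.resize(i[y:y+h,x:x+w],None,fx=k,fy=k,interpolation=cv2.INTER_CUBIC)
cv2.imwrite('pics/crop4.png',np.hstack([f(s,260,130,80,160,3.75),f(t,150,110,125,150,4)]))
E
```

```text
clock: 6.55
position: [578.7, 369.5, 294.5]
ee_rot: [-0.418, 0.908, -0.001, -0.003]
contact_force: [1.2, -0.5, -0.1]
gripper_width: 12.2
grasp_force: 59.8
pos [578.9 367.3 296.4] zaxis [-0.002 -0.002 -1.   ] yaw+180 49.01 F [ 0.2 -1.  -0.6] w 12.255913712564785 59.80533242225647 6.85
shift [ -2.9  -1.9 111.3] after-turn [ -2.6  -1.9 111.4] turn [ 0.02 -0.18  0.01]
```

View pics/crop4.png

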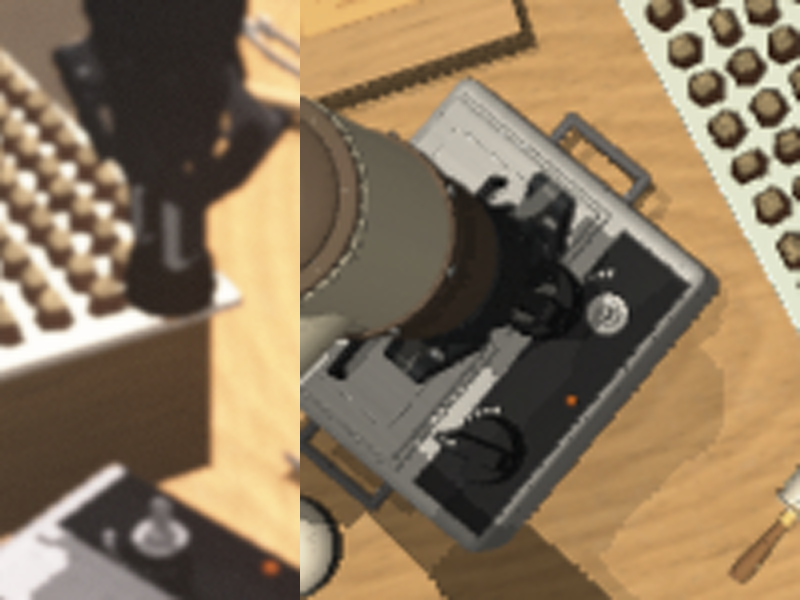

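The side view shows the held skirt at crop (127–213, bottom 318) and the spindle disc at (160,537). The top view shows the spindle disc at (608,313) and part of the skirt at (560,300).

Run:
```python
from h import *
S='pics/side4.png';T='pics/top4.png'
p=np.array([578.9,367.3,248.]);a=np.linspace(0,2*np.pi,60)
for f in(S,T):
    for z in(0,20):
        q=np.array([proj(f,p+[24*np.cos(t),24*np.sin(t),z]) for t in a]);print(f,z,'u',q[:,0].min().round(1),q[:,0].max().round(1),'v',q[:,1].min().round(1),q[:,1].max().round(1))
# disc: bright pixels
for f,(x,y,w,h) in(('pics/top1.png',(218,180,18,18)),('pics/side1.png',(290,260,26,24))):
    g=cv2.imread(f,0)[y:y+h,x:x+w]; print(f);print(g if 'top' in f else g[::1,::1])
```

```text
pics/side4.png 0 u 291.8 317.5 v 200.4 214.8
pics/side4.png 20 u 291.5 317.6 v 191.5 205.7
pics/top4.png 0 u 200.0 220.0 v 173.7 193.7
pics/top4.png 20 u 197.4 217.7 v 172.7 193.1
pics/top1.png
[[185 149 123  68  60  57  41  40  41  42  42  42  42  42  43  42  42  43]
 [180  95  60  47  40  41  42  41  41  42  42  42  43  42  42  42  43  43]
 [107 105  40  40  41  41  41  40  42  41  42  42  42  42  43  44  42  43]
 [ 75  57  40  40  41  41  53  96 110 136  64  43  42  42  43  43  43  43]
 [ 73  41  41  41  44  93 181 180 183 189 182 177  63  42  43  44  42  44]
 [ 48  41  41  45  91 177 188 192 188 197 168 194 180  63  43  43  43  43]
 [ 40  41  41  68 147 186 185 184 153 151 183 158 188 104  44  44  43  43]
 [ 41  42  42  85 183 187 187 190 176  90 129 146 194 176  43  42  44  44]
 [ 41  41  41  87 194 213 188 193 174  88 139 159 172 187  42  42  44  43]
 [ 41  40  40  89 190 170 177 155  90  92 157 124 187 150  42  44  43  44]
 [ 40  41  42  66 144 187 171 141 135 156 138 141 186 117  43  43  43  43]
 [ 41  42  41  44 100 199 190 181 136 137 147 183 149  59  43  43  43  45]
 [ 41 
[... 2376 characters left out ...]
80 157 125
   91  65  56  56  55  56  55  56]
 [126 108  81  63  57  56  58  70  87 109 131 141 141 140 132 112  91  73
   63  56  56  55  57  53  57  59]
 [165 136 108  91  73  61  56  58  61  65  72  77  77  75  75  67  62  56
   54  54  55  56  54  57  56  56]
 [212 186 158 135 100  71  62  57  56  57  60  58  58  58  55  57  55  56
   55  57  56  55  55  56  56  57]
 [234 228 209 178 132  98  79  70  69  68  63  57  58  58  59  62  63  59
   56  57  55  56  54  57  56  58]
 [239 238 233 220 190 152 117  87  83  86  70  60  60  62  67  69  67  61
   58  53  55  55  54  57  58  56]
 [240 240 238 235 228 209 170 126 100  89  71  66  65  63  62  65  61  58
   56  56  55  55  56  57  57  53]]
```

Run:
```python
from h import *
S='pics/side4.png'
g=cv2.imread(S,0)
for v in range(202,218): print(v,g[v,288:324])
gt=cv2.imread('pics/top4.png',0)
print(gt[170:200,205:226])
for y in(365,368,371):print(y,[ray(S,302.45,264.5,109)[:2].round(1)])
```

```text
202 [221 158  94  69  61  52  41  38  41  38  38  39  39  39  38  44  46  53
  61  59  54  46  44  41  41  39  42  46  89 157 205 216 215 215 218 220]
203 [196 147  97  72  62  47  41  39  40  42  40  38  39  39  41  38  42  42
  43  43  43  42  44  42  42  39  41  47  87 164 217 227 220 217 217 220]
204 [178 149 115  90  72  53  43  37  40  40  40  41  39  42  38  42  41  42
  41  40  40  41  41  42  40  40  40  43  75 146 216 238 233 223 219 220]
205 [174 161 149 132 112  76  47  40  38  40  39  39  39  40  40  41  40  40
  40  40  40  41  40  37  41  40  40  42  62 130 216 245 245 236 226 220]
206 [170 165 164 162 148  98  52  39  39  39  39  38  40  41  39  39  42  40
  42  40  40  40  40  41  38  40  38  41  66 135 221 248 251 247 236 226]
207 [159 155 154 149 127  81  46  37  38  42  40  39  39  38  39  37  40  38
  40  42  39  40  41  41  39  39  40  47  79 158 232 250 252 251 247 235]
208 [133 123 115 102  84  58  44  38  40  39  37  39  39  41  38  39  42  39
  40  39  41  40  41  40  39  42  42  49 100 192 243 251 252 251 248 237]
209 [ 95  85  79  73  69  60  48  38  40  4
[... 3370 characters left out ...]
15  20  27  27  23  18  13  12  14  16  18  28  28  30  29  25  26
   42  68  90]
 [108 105  84  18  19  13  13  13  20  19  27  27  29  30  29  29  25  35
   37  37  42]
 [115 110  62  27  27  26  29  40  40  40  41  42  40  42  40  35  35  37
   37  38  38]
 [111  76  35  30  31  41  42  43  44  42  42  43  44  43  42  37  36  37
   36  38  38]
 [ 71  37  31  41  40  43  41  43  43  43  43  44  43  42  38  36  37  38
   38  38  38]
 [ 36  32  42  43  42  43  43  42  43  43  43  44  43  43  35  37  38  36
   36  37  38]
 [ 31  41  42  43  42  43  42  43  43  43  43  44  43  39  38  37  37  38
   38  37  38]]
365 [array([584.1, 370.1])]
368 [array([584.1, 370.1])]
371 [array([584.1, 370.1])]
```

```bash
python3 d.py 584.5 369 172 49
python3 - <<'E'
from h import *
print(ray('pics/side1.png',302.25,272.9,86),ray('pics/top1.png',226.35,188,86))
E
python3 -m pendant '[[-0.005,-0.003,0.02,0,0,0,0],[0,0,0.03,0,0,0,0],[0,0,0.03,0,0,0,0],[0,0,0.025,0,0,0,0],[0,0,0.013,0,0,0,0],[0,0,0.006,0,0,0,0],[0,0,0,0,0,0,0],[0,0,0,0,0,0,0],[0,0,0,0,0,0,0]]'
python3 d.py 584.5 369 172 49;python3 - <<'E'
from h import *
for n in('side','top'):snap(n,f'pics/{n}5.png')
s=cv2.imread('pics/side5.png');t=cv2.imread('pics/top5.png')
f=lambda i,x,y,w,h,k:cv2.convertScaleAbs(cv2.resize(i[y:y+h,x:x+w],None,fx=k,fy=k,interpolation=cv2.INTER_CUBIC),alpha=1.7,beta=0)
cv2.imwrite('pics/crop5.png',np.hstack([f(s,280,230,50,60,8),f(t,195,160,50,60,8)]))
E
```

```text
pos [579.2 367.1 297.7] zaxis [-0.001 -0.001 -1.   ] yaw+180 48.98 F [ 0.4  0.  -0.4] w 12.65248441022094 59.82583165168762 6.95
shift [ -5.1  -2.8 125.7] after-turn [ -5.   -2.7 125.7] turn [ 0.   -0.05 -0.02]
[584.70759861 370.11108659  86.        ] [582.78266993 367.81956005  86.        ]
clock: 7.85
position: [585.4, 370.5, 175.7]
ee_rot: [-0.415, 0.91, 0.0, 0.001]
contact_force: [0.7, 0.1, -0.5]
gripper_width: 12.3
grasp_force: 59.8
pos [585.4 370.5 175.7] zaxis [ 0.002  0.002 -1.   ] yaw+180 49.04 F [ 0.7  0.1 -0.5] w 12.32066241391519 59.78303790092468 7.85
shift [ 1.7 -0.3  3.7] after-turn [ 1.7 -0.3  3.7] turn [-0.03  0.17  0.04]
```

View pics/crop5.png

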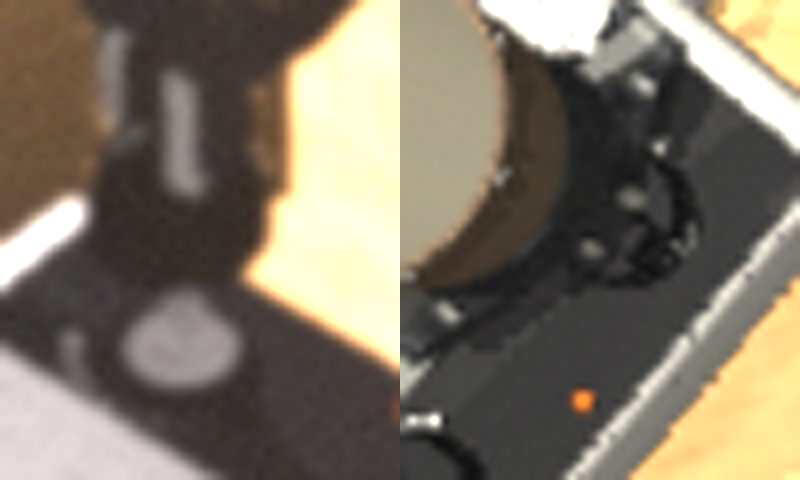

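The side view shows the skirt at crop x 92–265 above the disc centred at (181,345). In the top view the skirt's right edge is at (697,215) and its lower edge at (645,287).

Run:
```python
from h import *
S='pics/side5.png';T='pics/top5.png'
p=np.array([585.4,370.5,127.3]);a=np.linspace(0,2*np.pi,90)
for f in(S,T):
    for z in(0,20):
        q=np.array([proj(f,p+[24*np.cos(t),24*np.sin(t),z]) for t in a]);print(f,z,'u',q[:,0].min().round(1),q[:,0].max().round(1),'v',q[:,1].min().round(1),q[:,1].max().round(1))
g=cv2.imread(S,0)
for v in range(251,269): print(v,g[v,286:320])
g=cv2.imread(T,0)
for v in range(176,200): print(v,g[v,214:236])
```

```text
pics/side5.png 0 u 289.8 313.6 v 250.1 265.9
pics/side5.png 20 u 289.6 313.7 v 242.5 258.1
pics/top5.png 0 u 212.8 230.5 v 176.9 194.6
pics/top5.png 20 u 210.7 228.7 v 176.0 194.0
251 [ 49  50  50  51  55  49  39  29  29  28  28  26  27  35  52  73  84  80
  66  49  38  32  31  30  27  34  45  56  56  77 126 170 189 191]
252 [ 50  50  49  51  53  46  34  28  26  29  27  25  28  31  47  65  82  83
  75  56  43  31  28  28  30  31  36  45  51  77 127 173 190 193]
253 [ 52  57  59  61  54  42  32  26  27  30  27  25  27  30  40  55  68  76
  70  54  36  32  28  29  26  30  35  43  56  82 129 176 191 194]
254 [ 61  82 101  99  79  47  30  27  28  26  30  27  28  28  30  39  47  53
  54  42  35  28  28  29  28  29  34  52  83 116 151 180 192 195]
255 [ 94 131 156 149 109  57  30  26  27  25  27  29  26  29  26  29  32  34
  37  31  29  29  29  29  29  31  39  73 120 160 179 190 194 198]
256 [141 174 191 175 120  64  32  26  26  27  27  29  28  29  31  29  27  29
  29  27  26  29  27  28  30  28  43  86 140 180 192 195 195 197]
257 [182 196 195 169 111  56  29  27  28  28  27  26  28  27  
[... 2796 characters left out ...]
3 18 18 16 32 52 42 38 37 36 37]
192 [19 20 18 23 31 32 26 24 34 22 12 18 17 19 32 18 33 37 38 37 36 38]
193 [23 26 16 20 23 23 26 34 36 34 18 10 13 16 21 24 37 38 37 37 36 38]
194 [27 27 22 21 15 15 24 26 25 17 14 20 13 17 25 36 37 37 37 37 36 41]
195 [27 26 22 21 22 24 24 17 18 20 16 17 25 35 35 37 38 36 37 37 39 69]
196 [ 30  27  22  24  33  34  33  34  33  34  34  34  35  37  37  37  37  37
  37  41  74 133]
197 [ 30  39  34  34  36  35  35  37  36  37  36  37  37  38  38  37  37  37
  39  58 108 130]
198 [ 34  36  35  35  35  35  36  36  36  36  36  36  37  37  37  37  37  37
  37  66 129 107]
199 [ 35  36  36  35  35  36  35  36  36  36  36  35  37  37  37  37  37  47
  90 129 112  83]
```

```bash
python3 -m pendant '[[0.0008,0,0.006,0,0,0,0],[0,0,0.005,0,0,0,0],[0,0,0.003,0,0,0,0],[0,0,0,0,0,0,0],[0,0,0,0,0,0,0],[0,0,0,0,0,0,0]]' >/dev/null
python3 d.py 585 369.7 160 49; python3 -m pendant '[[0,0,0,0,0,0,0],[0,0,0,0,0,0,0]]'>/dev/null; python3 d.py 585 369.7 160 49
```

```text
pos [584.4 369.5 160.1] zaxis [ 0.  0. -1.] yaw+180 49.04 F [ 0.2  0.  -0.9] w 12.05361413127382 59.79210913181305 8.55
shift [-0.5 -0.3  0.1] after-turn [-0.5 -0.3  0.1] turn [-0.01  0.02  0.04]
pos [584.4 369.4 160.1] zaxis [ 0.  0. -1.] yaw+180 49.03 F [-0.  -0.  -0.3] w 11.567517137260786 59.79227542877197 8.75
shift [-0.6 -0.3  0.1] after-turn [-0.6 -0.3  0.1] turn [-0.    0.02  0.03]
```

```bash
python3 -m pendant '[[-0.0005,-0.0003,0.001,0,0,0,0],[0,0,0.001,0,0,0,0],[0,0,0,0,0,0,0],[0,0,0,0,0,0,0]]'|sed -n '2p;4p'; python3 -m pendant '[[0,0,0.0005,0,0,0,0],[0,0,0.0005,0,0,0,0],[0,0,0,0,0,0,0]]'|sed -n '2p;4p'; python3 -m pendant '[[0,0,0.0005,0,0,0,0],[0,0,0.0005,0,0,0,0],[0,0,0,0,0,0,0]]'|sed -n '2p;4p'; python3 d.py
```

```text
position: [584.8, 369.6, 157.8]
contact_force: [0.4, -0.5, -0.2]
position: [584.9, 369.6, 157.1]
contact_force: [0.4, -0.3, 0.1]
position: [585.1, 369.9, 156.1]
contact_force: [0.1, 0.9, -0.1]
pos [585.1 369.9 156.1] zaxis [ 0.001  0.001 -1.   ] yaw+180 49.04 F [ 0.1  0.9 -0.1] w 12.23484049354575 59.83516037464142 9.75
```

```bash
for i in 1 2; do :; done; python3 -m pendant '[[0,0,0.0005,0,0,0,0],[0,0,0.0005,0,0,0,0],[0,0,0,0,0,0,0]]'|sed -n '2p;4p'; python3 -m pendant '[[0,0,0.0005,0,0,0,0],[0,0,0.0005,0,0,0,0],[0,0,0,0,0,0,0]]'|sed -n '2p;4p'; python3 d.py
```

```text
position: [585.1, 369.9, 155.0]
contact_force: [1.3, 2.3, 0.3]
position: [585.1, 369.8, 154.2]
contact_force: [1.6, 0.9, 0.4]
pos [585.1 369.8 154.2] zaxis [ 0.001  0.001 -1.   ] yaw+180 49.04 F [1.6 0.9 0.4] w 12.254580320462205 59.94734287261963 10.35
```

```bash
python3 -m pendant '[[0,0,0.0005,0,0,0,0],[0,0,0.0005,0,0,0,0],[0,0,0,0,0,0,0]]'|sed -n '2p;4p'; python3 -m pendant '[[0,0,0.0005,0,0,0,0],[0,0,0.0005,0,0,0,0],[0,0,0,0,0,0,0]]'|sed -n '2p;4p'; python3 d.py; python3 -c "
from h import *
print(arm.read_state()['wrist_torque'])"
```

```text
position: [585.1, 369.8, 153.2]
contact_force: [1.8, 2.0, 1.8]
position: [585.1, 369.8, 152.2]
contact_force: [3.1, 1.3, 1.1]
pos [585.1 369.8 152.2] zaxis [ 0.001  0.001 -1.   ] yaw+180 49.04 F [3.1 1.3 1.1] w 11.973674670057727 60.11993229389191 10.95
[ 0.56623379 -0.77155566  0.0415941 ]
```

```bash
python3 -m pendant '[[-0.0005,-0.0002,0,0,0,0,0],[0,0,0,0,0,0,0],[0,0,0,0,0,0,0]]'|sed -n '2p;4p'; python3 -m pendant '[[0,0,0.0005,0,0,0,0],[0,0,0.0005,0,0,0,0],[0,0,0,0,0,0,0]]'|sed -n '2p;4p'; python3 -m pendant '[[0,0,0.0005,0,0,0,0],[0,0,0.0005,0,0,0,0],[0,0,0,0,0,0,0]]'|sed -n '2p;4p'; python3 d.py; python3 -c "
from h import *
print(arm.read_state()['wrist_torque'])"
```

```text
position: [585.3, 369.8, 152.0]
contact_force: [1.2, 1.7, 1.6]
position: [585.3, 369.8, 151.0]
contact_force: [1.5, 2.3, 2.3]
position: [585.3, 369.8, 150.0]
contact_force: [1.1, 1.3, 3.0]
pos [585.3 369.8 150. ] zaxis [ 0. -0. -1.] yaw+180 49.04 F [1.1 1.3 3. ] w 12.362462142464368 60.217952728271484 11.85
[ 0.43917937 -0.461885   -0.02982784]
```

```bash
python3 -m pendant '[[0,0,0.0005,0,0,0,0],[0,0,0.0005,0,0,0,0],[0,0,0,0,0,0,0]]'|sed -n '2p;4p'; python3 -m pendant '[[0,0,0.0005,0,0,0,0],[0,0,0.0005,0,0,0,0],[0,0,0,0,0,0,0]]'|sed -n '2p;4p'; python3 -m pendant '[[0,0,0.0005,0,0,0,0],[0,0,0.0005,0,0,0,0],[0,0,0,0,0,0,0]]'|sed -n '2p;4p'; python3 d.py; python3 -c "
from h import *
print(arm.read_state()['wrist_torque'])
snap('side','pics/side6.png')
s=cv2.imread('pics/side6.png')
cv2.imwrite('pics/crop6.png',cv2.convertScaleAbs(cv2.resize(s[235:290,275:345],None,fx=8,fy=8,interpolation=cv2.INTER_CUBIC),alpha=1.7))"
```

```text
position: [585.3, 369.8, 149.0]
contact_force: [1.8, 2.2, 4.0]
position: [585.4, 369.8, 148.0]
contact_force: [1.1, 1.0, 3.2]
position: [585.4, 369.8, 147.0]
contact_force: [1.4, 1.4, 4.5]
pos [585.4 369.8 147. ] zaxis [ 0.  0. -1.] yaw+180 49.04 F [1.4 1.4 4.5] w 12.196792917216587 60.38663148880005 12.75
[ 0.37603585 -0.35878866 -0.02652655]
```

View pics/crop6.png

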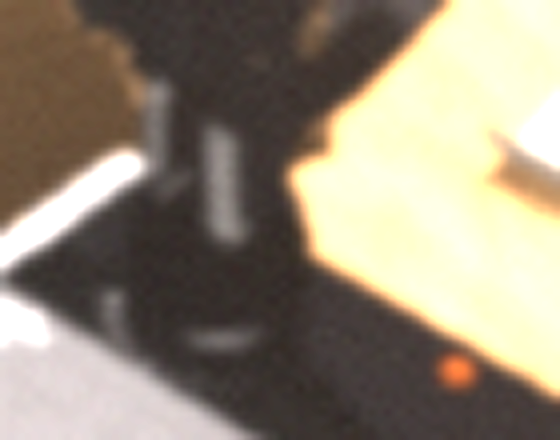

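The side view shows the dial sunk down the shaft, with only the disc's front rim visible at crop (225,338). Next I'll turn it slightly to feel the key.

```bash
cat > f.sh <<'E'
sed -n '2p;4p'; python3 -c "
from h import *
s=arm.read_state();print('Tz',s['wrist_torque'].round(3),'F',s['contact_force'].round(1),'z',s['position'][2].round(2),s['clock'],'j6 eff',s['joint_efforts'][5])"
E
python3 -m pendant '[[-0.0003,0,0,0,0,0,0],[0,0,0,0,0,0,0],[0,0,0,0,0,0,0]]'|sh f.sh
python3 -m pendant '[[0,0,0,0,0,2,0],[0,0,0,0,0,2,0],[0,0,0,0,0,0,0]]'|sh f.sh
python3 -m pendant '[[0,0,0,0,0,2,0],[0,0,0,0,0,2,0],[0,0,0,0,0,0,0]]'|sh f.sh
python3 -m pendant '[[0,0,0,0,0,-4,0],[0,0,0,0,0,-4,0],[0,0,0,0,0,0,0]]'|sh f.sh
python3 -m pendant '[[0,0,0,0,0,-2,0],[0,0,0,0,0,-2,0],[0,0,0,0,0,0,0]]'|sh f.sh
python3 -m pendant '[[0,0,0,0,0,-2,0],[0,0,0,0,0,-2,0],[0,0,0,0,0,0,0]]'|sh f.sh
```

```text
position: [585.4, 369.9, 146.9]
contact_force: [1.4, 0.4, 4.5]
Tz [ 0.121 -0.244 -0.026] F [1.4 0.4 4.5] z 146.9 13.1 j6 eff 0.019732950604520738
position: [585.3, 369.8, 146.0]
contact_force: [1.6, 0.8, 2.0]
Tz [ 0.251 -0.561 -0.042] F [1.6 0.8 2. ] z 146.03 13.4 j6 eff -0.10913393693044782
position: [585.1, 369.7, 145.8]
contact_force: [2.1, 0.9, -0.2]
Tz [ 0.244 -0.542  0.035] F [ 2.1  0.9 -0.2] z 145.85 13.7 j6 eff -0.11550669791176915
position: [585.4, 369.8, 145.9]
contact_force: [2.5, 0.1, -1.2]
Tz [ 0.271 -0.948 -0.053] F [ 2.5  0.1 -1.2] z 145.92 14.0 j6 eff 0.2953264396637678
position: [585.3, 369.9, 146.0]
contact_force: [2.9, 0.8, -2.5]
Tz [ 0.315 -1.006 -0.082] F [ 2.9  0.8 -2.5] z 145.95 14.3 j6 eff 0.19213713705539703
position: [585.2, 370.0, 146.0]
contact_force: [3.8, 2.1, -3.5]
Tz [ 0.431 -0.879 -0.107] F [ 3.8  2.1 -3.5] z 145.98 14.6 j6 eff 0.19157884642481804
```

```bash
python3 -m pendant '[[0,0,0,0,0,2,0],[0,0,0,0,0,2,0],[0,0,0,0,0,0,0]]'|sh f.sh
for i in 1; do python3 -m pendant '[[0,0,0.0005,0,0,0,0],[0,0,0.0005,0,0,0,0],[0,0,0,0,0,0,0]]'|sh f.sh
python3 -m pendant '[[0,0,0.0005,0,0,0,0],[0,0,0.0005,0,0,0,0],[0,0,0,0,0,0,0]]'|sh f.sh
python3 -m pendant '[[0,0,0.0005,0,0,0,0],[0,0,0.0005,0,0,0,0],[0,0,0,0,0,0,0]]'|sh f.sh; done; python3 d.py
```

```text
position: [585.2, 369.9, 146.1]
contact_force: [2.8, 1.9, -3.5]
Tz [ 0.341 -0.882 -0.059] F [ 2.8  1.9 -3.5] z 146.08 14.9 j6 eff -0.11028686072677374
position: [585.2, 370.0, 146.0]
contact_force: [1.0, 0.7, -1.1]
Tz [ 0.199 -0.368 -0.018] F [ 1.   0.7 -1.1] z 146.02 15.2 j6 eff 0.020076996297575533
position: [585.3, 370.0, 145.8]
contact_force: [-1.2, 0.6, 3.6]
Tz [-0.042  0.363  0.004] F [-1.2  0.6  3.6] z 145.76 15.5 j6 eff 0.020216144621372223
position: [585.5, 369.9, 144.2]
contact_force: [-1.5, -0.6, 4.1]
Tz [-0.183  0.402 -0.003] F [-1.5 -0.6  4.1] z 144.21 15.8 j6 eff 0.01771825540345162
pos [585.5 369.9 144.2] zaxis [-0. -0. -1.] yaw+180 53.04 F [-1.5 -0.6  4.1] w 11.982927417166957 60.42752265930176 15.8
```

```bash
for i in 1; do python3 -m pendant '[[0,0,0.0005,0,0,0,0],[0,0,0.0005,0,0,0,0],[0,0,0,0,0,0,0]]'|sh f.sh
python3 -m pendant '[[0,0,0.0005,0,0,0,0],[0,0,0.0005,0,0,0,0],[0,0,0,0,0,0,0]]'|sh f.sh
python3 -m pendant '[[0,0,0.0005,0,0,0,0],[0,0,0.0005,0,0,0,0],[0,0,0,0,0,0,0]]'|sh f.sh; done; python3 d.py
```

```text
position: [585.5, 369.9, 143.0]
contact_force: [-1.4, -1.2, 4.2]
Tz [-0.289  0.457  0.033] F [-1.4 -1.2  4.2] z 142.95 16.1 j6 eff 0.017397518386133015
position: [585.5, 370.0, 141.9]
contact_force: [-1.3, -1.6, 4.6]
Tz [-0.426  0.392 -0.015] F [-1.3 -1.6  4.6] z 141.86 16.4 j6 eff 0.017402350204065442
position: [585.5, 370.0, 140.9]
contact_force: [-1.0, -1.3, 4.2]
Tz [-0.497  0.551 -0.07 ] F [-1.  -1.3  4.2] z 140.93 16.7 j6 eff 0.017492742044851184
pos [585.5 370.  140.9] zaxis [-0. -0. -1.] yaw+180 53.04 F [-1.  -1.3  4.2] w 12.183633707402851 60.50901532173157 16.7
```

```bash
for i in 1; do python3 -m pendant '[[0.0003,0,0.0005,0,0,0,0],[0,0,0.0005,0,0,0,0],[0,0,0,0,0,0,0]]'|sh f.sh
python3 -m pendant '[[0,0,0.0005,0,0,0,0],[0,0,0.0005,0,0,0,0],[0,0,0,0,0,0,0]]'|sh f.sh
python3 -m pendant '[[0,0,0.0005,0,0,0,0],[0,0,0.0005,0,0,0,0],[0,0,0,0,0,0,0]]'|sh f.sh; done; python3 d.py; python3 -c "
from h import *
snap('side','pics/side7.png')
s=cv2.imread('pics/side7.png')
cv2.imwrite('pics/crop7.png',cv2.convertScaleAbs(cv2.resize(s[235:300,275:375],None,fx=8,fy=8,interpolation=cv2.INTER_CUBIC),alpha=2.2))"
```

```text
position: [585.5, 369.9, 140.1]
contact_force: [-1.3, -0.9, 4.6]
Tz [-0.399  0.439 -0.017] F [-1.3 -0.9  4.6] z 140.09 17.0 j6 eff 0.019046233501285315
position: [585.5, 369.9, 139.1]
contact_force: [-1.9, -1.0, 5.2]
Tz [-0.411  0.47   0.024] F [-1.9 -1.   5.2] z 139.11 17.3 j6 eff 0.020535612129606307
position: [585.5, 369.9, 138.3]
contact_force: [-1.5, -1.9, 6.1]
Tz [-0.44   0.505 -0.044] F [-1.5 -1.9  6.1] z 138.27 17.6 j6 eff 0.020701385219581425
pos [585.5 369.9 138.3] zaxis [ 0.  0. -1.] yaw+180 53.05 F [-1.5 -1.9  6.1] w 12.258557956658166 60.620083808898926 17.6
```

View pics/crop7.png

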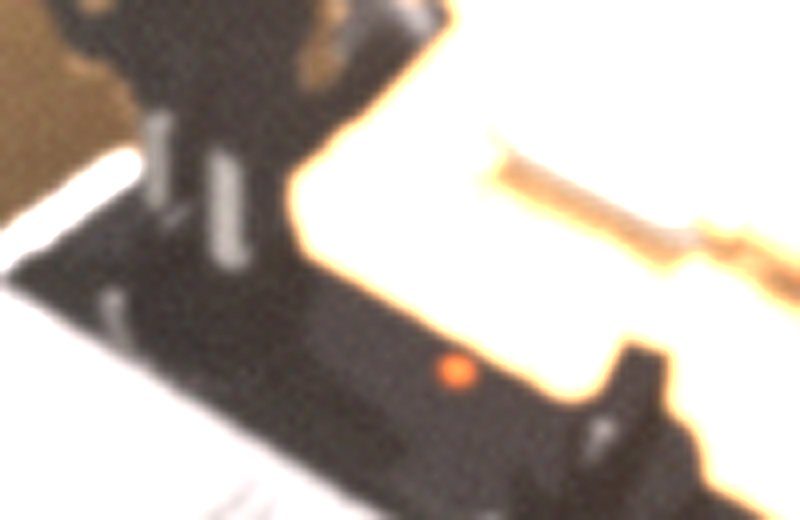

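The dial now hides the disc, and the force rises at the spring's rate, so it is home. I'll press to the stop.

```bash
python3 -m pendant '[[0.0003,0.0002,0.0005,0,0,0,0],[0,0,0.0005,0,0,0,0],[0,0,0,0,0,0,0]]'|sh f.sh
python3 -m pendant '[[0,0,0.0005,0,0,0,0],[0,0,0.0005,0,0,0,0],[0,0,0,0,0,0,0]]'|sh f.sh
python3 -m pendant '[[0,0,0.0005,0,0,0,0],[0,0,0,0,0,0,0],[0,0,0,0,0,0,0]]'|sh f.sh
python3 -m pendant '[[0,0,0.0005,0,0,0,0],[0,0,0,0,0,0,0],[0,0,0,0,0,0,0]]'|sh f.sh; python3 d.py
```

```text
position: [585.4, 369.9, 137.6]
contact_force: [-1.3, -1.0, 6.6]
Tz [-0.452  0.367 -0.079] F [-1.3 -1.   6.6] z 137.62 17.95 j6 eff 0.021152043482288718
position: [585.4, 369.9, 136.8]
contact_force: [-2.6, -2.0, 6.0]
Tz [-0.474  0.549  0.006] F [-2.6 -2.   6. ] z 136.79 18.25 j6 eff 0.021956824930384755
position: [585.4, 369.9, 136.5]
contact_force: [-1.6, -2.6, 7.4]
Tz [-0.527  0.549 -0.037] F [-1.6 -2.6  7.4] z 136.47 18.55 j6 eff 0.022151468438096344
position: [585.4, 369.9, 136.5]
contact_force: [-2.9, -2.7, 8.9]
Tz [-0.587  0.738 -0.019] F [-2.9 -2.7  8.9] z 136.45 18.85 j6 eff 0.023783599608577788
pos [585.4 369.9 136.5] zaxis [ 0.002  0.001 -1.   ] yaw+180 53.06 F [-2.9 -2.7  8.9] w 12.685835997667766 61.17384910583496 18.85
```

```bash
python3 -m pendant '[[0.0003,0.0002,0.0005,0,0,0,0],[0,0,0.0005,0,0,0,0],[0,0,0,0,0,0,0]]'|sh f.sh
python3 -m pendant '[[0,0,0,0,0,0,0],[0,0,0,0,0,0,0],[0,0,0,0,0,0,0],[0,0,0,0,0,0,0]]'|sh f.sh; python3 d.py
```

```text
position: [585.4, 369.9, 136.4]
contact_force: [-2.9, -2.3, 11.1]
Tz [-0.628  0.933 -0.013] F [-2.9 -2.3 11.1] z 136.44 19.15 j6 eff 0.026238023419864476
position: [585.4, 369.9, 136.4]
contact_force: [-2.0, -2.0, 11.6]
Tz [-0.716  0.937 -0.008] F [-2.  -2.  11.6] z 136.39 19.55 j6 eff 0.02601743268314749
pos [585.4 369.9 136.4] zaxis [ 0.003  0.001 -1.   ] yaw+180 53.08 F [-2.  -2.  11.6] w 12.28228357583988 61.51877403259277 19.55
```

```bash
python3 -c "
from bench import arm
print(arm.job_done())"
```

```text
the job is handed in; nothing more can be done
None
```

The dial is back on its spindle, down on the collar and pressed in to the stop, held there at about 11.6 N; I handed the job in at about 20 s and got no verdict back. Depth and force both matched a full press, and the arm never went near the jar, brush or scoop.

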